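Hang the washed measuring dipper on the rotary stand

TASK

Turn the dipper stand by its top knob until the empty hook clicks into place at the front, over the white mark, and let go. Then pick up the loose measuring dipper, bring its loop over that hook and press it gently down past the spring latch until it sits in the hook and the latch has sprung shut above it; let it hang there, without forcing the hook (it bends above 15 N) or disturbing the things around.

Things in the scene. Friction and masses are not known exactly. Their poses are not given: they have to be found in the camera images.
- stand: Rotary dipper stand, fixed on the table. Origin: on its vertical axis, at the table top; its own -x side is the front. Black foot 155 mm wide, 19 mm post, and a turning head with four hooks 90 deg apart: three carry dippers (fixed on), one is empty. The head is clamped 0 to 28 mm above its lowest setting; this is NOT measured, so the heights of hooks and knob are good to 14 mm only: feel or see.
- knob (a point): Nominal centre (14 mm setting; true height within 14 mm) of the black fluted knob on the axis above the hooks, 36 mm in diameter, 40 mm tall, turned to turn the head. Hub below it, 42 mm wide, starts 29 mm under this point. The hooks' latch hinges stand 60 mm or more from the axis, their tops 16 mm under this point.
- front (a point): White dot on the stand's foot, 58 mm from the axis, that marks the front place.
- seat (a point): Nominal seat (14 mm setting; true height within 14 mm) of a hook at the front place: top of its level arm, 76 mm from the axis, 226 mm above the table. Hook: 6 mm rod; the arm comes out from the hub, then an upturned nose, inner face 82 mm and outside 91 mm from the axis, top 16 mm above the seat. A bar in the seat has its centre 2.5 mm above it. A gripper from above has free room.
- head (a joint): Angle of the head (rad), positive anticlockwise from above. 0: the empty hook points to the stand's own +x (back); +pi or -pi: to the front. A ball detent holds it at every 90 deg (0, +-pi/2, +-pi): a hump of about 0.3 N m is felt some 0.2 to 0.45 rad before the place, inside it pulls in by itself. Between places friction holds it where it is left. Range -6.2 to 6.2.
- latch (a joint): Angle of the empty hook's brass latch (rad): 0 shut, 0.95 fully down. 8 mm wide, hinged 66 mm from the axis and 13 mm above the seat, it slopes down and out to 8 mm above the seat, 3 mm short of the nose. It swings only downward, against a spring: the loop's bar pushes it open from above (up to 7 N), best near the nose, bar centre 79 mm from the axis, then it springs shut over the bar.
- dipper: The loose measuring dipper: steel, about 180 g, standing on the table. Origin: centre of the underside of its flat cup, 56 mm in diameter, 36 mm high. A 20 mm wide strap rises from the rim on its own -x side and is cranked over the cup's centre from z 96 mm up; on top is an upright stirrup loop in its own y-z plane. It may hang with either face outward.
- loop (a point): Centre of the round top bar (5 mm thick, along the dipper's y) of the loose dipper's loop, on the cup's axis, 189 mm above its underside. The loop is 26 mm wide outside and 16 mm inside along y, 6 mm thick along x; its opening reaches from 2.5 mm to 59 mm below this point.
- grasp (a point): Grasp point on the loop's two legs, 32 mm below the bar, on the cup's axis: grip from above across the legs, along the dipper's y (26 mm).
- salt_shaker: Salt shaker, clear with grey cap, 44 mm in diameter, 90 mm high; leave alone. Origin at its underside.
- egg_timer: Egg timer, white and grey, 58 mm in diameter, 54 mm high; leave alone. Origin at its underside.
- spice_jar: Spice jar with red cap, 45 mm in diameter, 106 mm high; leave alone. Origin at its underside.
- mug: Blue mug, 98 mm high, 117 mm with its handle; leave alone. Origin at its underside.

How it is judged:
By the outcome, as a careful person would: the job done as asked, in the order asked, and still so for the second after the job is handed in, with the robot touching nothing.
It also fails if it takes over 72 s, if anything falls off the work surface, if the arm or the gripper's body presses on something with over 40 N, if the wrist force passes 120 N, or if a joint passes its speed limit or range.

ROBOT

A 6-joint arm with a two-finger parallel gripper is mounted at the origin on a cart in front of the work surface, level with it; the furniture and walls round the work are solid. World frame = base frame: x ahead of the robot, y to its left, z up, the work surface at z = 0. Lengths are in mm, angles in rad, forces in N, time in s.
With the tool pointing down it reaches from about 275 to 750 mm from the base axis. Payload 10.2 kg.
Tool frame: the origin (TCP) lies where the fingers leave the gripper's body, on its centre line; the fingertips stand 73 mm ahead of it and the grasp point (between the pads) lies 54 mm ahead of it (ctrl.tip_extent is the z of the fingertips in the tool frame, in mm); z points along the fingers, y is the line along which they close (so a half turn about z gives the same grasp; the last joint's range is limited). The gripper opens to 85 mm and grips with 20 to 120 N. Pads are 22 mm wide; open, the fingers measure 114 mm over their backs; the gripper's body (76 mm by 85 mm) begins 54 mm behind the grasp point. The pads swing forward as they close: fully open they stand 13 mm farther back than shut.
Start: joints at [0.925, 0.313, 1.498, -0, 1.331, -0.223], TCP at [215.429, 478.771, 303.894] pointing down, gripper open.
Joint ranges: [-2.94, 2.94], [-0.97, 2.17], [0.19, 2.56], [-1.23, 4.37], [0.02, 3.11], [-2.88, 2.88]. Speed limits (rad/s): [2.39, 2.39, 3.01, 3.14, 3.14, 3.14].

INTERFACE

Orientations are given as a unit quaternion [w, x, y, z].
In Python, from rig import readout, cams, order, ctrl gives the robot as it stands.
- The arm moves only by the tool drive_effector, called as name(argument=value, ...) on one line, values as JSON. Schema: {"type":"object","properties":{"ticks":{"type":"object","properties":{"tx":{"type":"array","items":{"type":"number"},"minItems":1,"maxItems":8},"ty":{"type":"array","items":{"type":"number"},"minItems":1,"maxItems":8},"tz":{"type":"array","items":{"type":"number"},"minItems":1,"maxItems":8},"drx":{"type":"array","items":{"type":"number"},"minItems":1,"maxItems":8},"dry":{"type":"array","items":{"type":"number"},"minItems":1,"maxItems":8},"drz":{"type":"array","items":{"type":"number"},"minItems":1,"maxItems":8}},"additionalProperties":false,"required":["tx","ty","tz","drx","dry","drz"]},"jaw":{"type":"number"},"squeeze":{"type":"number"},"only":{"type":"string"},"quiet":{"type":"boolean"},"lines":{"type":"string"}},"required":["ticks"],"additionalProperties":false}. ticks is an object with one list for each field, all of the same length, 1 to 8, a row being the entries at one place: tx, ty, tz (the shift in shares of 800 mm (1.0 is 800 mm)), drx, dry, drz (a rotation vector in normalised numbers (1 is 2 pi rad)); each row is the pose to reach, as a shift and turn from the pose commanded when the call began, along the tool's axes at that moment; what a row does not reach only later rows make up. A row lasts 1/10 s, in which the tool goes at most 50 mm and 0.15 rad, less where a joint would pass 70% of its speed; a pose out of reach is approached as far as the arm can. jaw is the opening from 0.0 (shut) to 1.0 (fully open), set as the call begins (left out keeps the last). The fingers move at their own pace and stop on an object; squeeze is the grip in N (left out, the last holds). Time passes only in rows, so rows that do not move let the fingers close. The tool returns the time, the measured TCP pose, the force, the opening and the grip force at its end. only (a regular expression) keeps the lines of the reply that match it, lines (a string "A,B") keeps lines A to B, and quiet returns only ok. A shift or turn number past 1, either way, is cut back to 1. Input that does not fit is refused with a message, and nothing moves.
- readout.sense(): the state, without advancing time (a new reading comes with each control period).
- cams.capture(name): name is "scene" or "top" or "wrist"; returns (picture, depth): 384x512x3 uint8, red, green, blue; 384x512 float32, mm along the optical axis (not along the pixel's ray), 0 where there is no reading.
- cams.calibration(name): a dict with "fx", "fy", "cx", "cy" (pixels), "position" and "attitude" of the camera in the world. Camera axes: x right, y down, z forward; pixel columns grow to the right and rows downward; lengths in mm; the calibration is good to about 2 mm. A picture is of the moment at which its call begins: read the wrist's pose just before it. calibration takes no time and is no camera call; for the wrist camera it gives the pose at the moment of the call.
- order.finish_job(): hands the job in; it is judged then, once.
Trained networks look in the newest picture that a camera, given by its name, has taken for a name from the list of things; names that differ only in an ending like _2 or _b are one class to them, and where a whole thing is asked for, a point or a joint stands for the part that bears it (a point fixed in the world has none). Each returns a list of dicts, best first, with "p" (0 to 1); they miss things now and then, are a little off and sometimes report something else, mostly with a low value. They report only what shows in the picture. A call takes as long as a camera call.
- cams.trace(target, camera): "pixels" (384x512 bool, what is visible of it) and "bbox" ([left, top, right, bottom] in pixels, round what is visible of it).
- cams.spot_point(target, camera): "uv" ([column, row] in pixels: a listed point, or the origin of a listed thing).
The state is a dict: "time_s": time; "joints": joint angles; "dq": joint speeds; "tau": joint torques, N m; "eef_pos": TCP position; "ee_rot": TCP orientation; "force": force on the tool from outside, world axes, zero at the start; "wrist_torque": the same for the moment, N m; "grip_width": opening from 0.0 (shut) to 1.0 (fully open); "grip_force": force on a finger pad.
Only numpy, scipy, OpenCV 4.12 (cv2) and the standard library are available. Lean on these libraries where they do the work, as an engineer would, in place of code of your own. Each camera call takes 0.05 s, during which the arm holds its last target. There are 200 camera calls.

## Working session

There is one attempt and no reset: what is moved stays moved. The work goes in short steps, Python scripts to look and compute and a tool call to move; the robot and the scene stay as the last step left them, time stands still between calls to the robot, and variables do not carry over. Pictures are saved under pics/ and viewed, at most 10 in all, crops included, and the job is handed in when it is done.

```bash
ls; mkdir -p pics; cat > h.py <<'E'
import numpy as np, cv2
from rig import readout, cams, order, ctrl
from scipy.spatial.transform import Rotation as R
def rot(q): return R.from_quat([q[1],q[2],q[3],q[0]]).as_matrix()
def ray(c,uv):
    d=rot(c["attitude"])@np.array([(uv[0]-c["cx"])/c["fx"],(uv[1]-c["cy"])/c["fy"],1.]); return np.array(c["position"],float),d
def cloud(c,dep):
    v,u=np.indices(dep.shape); P=np.stack([(u-c["cx"])/c["fx"]*dep,(v-c["cy"])/c["fy"]*dep,dep],-1)
    return P@rot(c["attitude"]).T+np.array(c["position"])
def tri(rs):
    A=0;b=0
    for o,d in rs:
        d=d/np.linalg.norm(d);M=np.eye(3)-np.outer(d,d);A=A+M;b=b+M@o
    return np.linalg.solve(A,b)
def onz(r,z): o,d=r; return o+d*(z-o[2])/d[2]
def save(n,p): cv2.imwrite("pics/"+n,cv2.cvtColor(p,cv2.COLOR_RGB2BGR))
E
python3 - <<'E'
from h import *
s=readout.sense();print(s["time_s"],s["eef_pos"],s["ee_rot"],ctrl.tip_extent)
for n in ["scene","top"]:
    p,d=cams.capture(n);c=cams.calibration(n);save(n+"0.png",p);np.savez(n+"0.npz",p=p,d=d)
    print(n,c)
    for t in ["stand","knob","front","seat","dipper","loop","grasp","salt_shaker","egg_timer","spice_jar","mug"]:
        r=cams.spot_point(t,n)[:2]
        print(t,[(np.round(q["uv"],1),round(q["p"],2)) for q in r])
print(readout.sense()["time_s"])
E
```

```text
pics
0.0 [215.31875897 478.63308139 303.30537171] [-2.84994755e-04  2.09809978e-01  9.77741945e-01 -6.16711919e-04] 72.6
scene {'fx': 486.1934690367846, 'fy': 486.1934690367846, 'cx': 254.3466438448588, 'cy': 191.16777696851935, 'position': array([ 131.93042379, -738.84062991, 1337.96082578]), 'attitude': array([-0.29952265,  0.92402985, -0.2242896 ,  0.07841676])}
stand [(array([266.2, 205.6]), 0.65)]
knob [(array([267.3, 151.5]), 0.92), (array([244.5, 203.4]), 0.56)]
front [(array([247.5, 201.5]), 0.98)]
seat [(array([245.4, 165.4]), 0.83), (array([317. , 266.8]), 0.57)]
dipper [(array([315., 237.]), 0.74), (array([283. , 290.5]), 0.62)]
loop [(array([286.5, 261.7]), 0.62)]
grasp [(array([281.2, 269.3]), 0.77)]
salt_shaker [(array([222.3, 261.3]), 0.53)]
egg_timer [(array([317.3, 266.6]), 0.68)]
spice_jar [(array([317. , 241.3]), 0.84), (array([221.3, 260.2]), 0.17)]
mug [(array([247.6, 148.2]), 0.64), (array([266.6, 204. ]), 0.49)]
top {'fx': 356.2570060198675, 'fy': 356.2570060198675, 'cx': 260.10980182884623, 'cy': 184.991653009081, 'position': array([ 464.23195545,   38.59689181, 1224.05999688]), 'attitude': array([-0.01603699,  0.71329786, -0.70000263,  0.03074582])}
stand [(array([243.6, 169.5]), 0.85), (array([309.2, 144.2]), 0.67)]
knob [(array([242.8, 156.6]), 0.92)]
front []
seat [(array([238.4, 186. ]), 0.89)]
dipper [(array([334.1, 206.2]), 0.76)]
loop [(array([350.3, 201.5]), 0.66)]
grasp [(array([346.2, 203.1]), 0.55), (array([240.7, 183.8]), 0.48)]
salt_shaker [(array([285.8, 229.6]), 0.48)]
egg_timer [(array([326.9, 162.3]), 0.68), (array([285. , 228.8]), 0.51)]
spice_jar [(array([309.2, 144.5]), 0.7), (array([350.8, 200. ]), 0.31)]
mug [(array([177.6, 153.4]), 0.97)]
1.2
```

```bash
python3 - <<'E'
from h import *
S=cams.calibration("scene");T=cams.calibration("top")
def t(n,a,b):
    print(n,np.round(tri([ray(S,a),ray(T,b)]),1))
t("knob",(267.3,151.5),(242.8,156.6));t("seat",(245.4,165.4),(238.4,186));t("stand",(266.2,205.6),(243.6,169.5))
t("loop",(286.5,261.7),(350.3,201.5));t("grasp",(281.2,269.3),(346.2,203.1));t("dipper",(283,290.5),(334.1,206.2))
print("front",onz(ray(S,(247.5,201.5)),8))
for n,c,z in [("egg",(326.9,162.3),0),("spice",(309.2,144.5),0),("salt",(285.8,229.6),0),("mug",(177.6,153.4),0),("dip",(334.1,206.2),0)]: print(n,np.round(onz(ray(T,c),z)))
for n,b in [("scene",(180,110,370,310)),("top",(150,110,370,250))]:
    p=np.load(n+"0.npz")["p"];x0,y0,x1,y1=b
    cr=cv2.resize(p[y0:y1,x0:x1],None,fx=3.5 if n=="top" else 2.9,fy=3.5 if n=="top" else 2.9,interpolation=cv2.INTER_CUBIC);save(n+"_c.png",cr)
E
```

```text
knob [606.5  67.6 253.1]
seat [532.8  77.  218.8]
stand [607.6  70.2 -33.2]
loop [ 493.1 -246.6  194.2]
grasp [ 485.5 -243.8  153.5]
dipper [ 487.3 -243.9   14.2]
front [551.48681222  86.67360663   8.        ]
egg [ 629. -217.    0.]
spice [ 690. -154.    0.]
salt [394. -77.   0.]
mug [649. 300.   0.]
dip [ 477. -242.    0.]
```

View pics/scene_c.png

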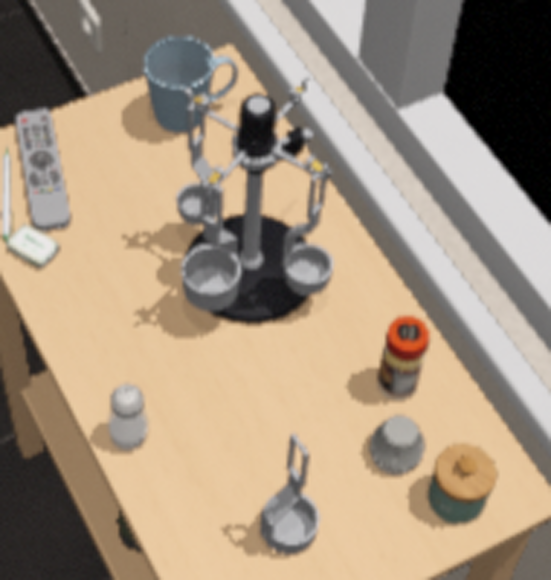

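View pics/top_c.png

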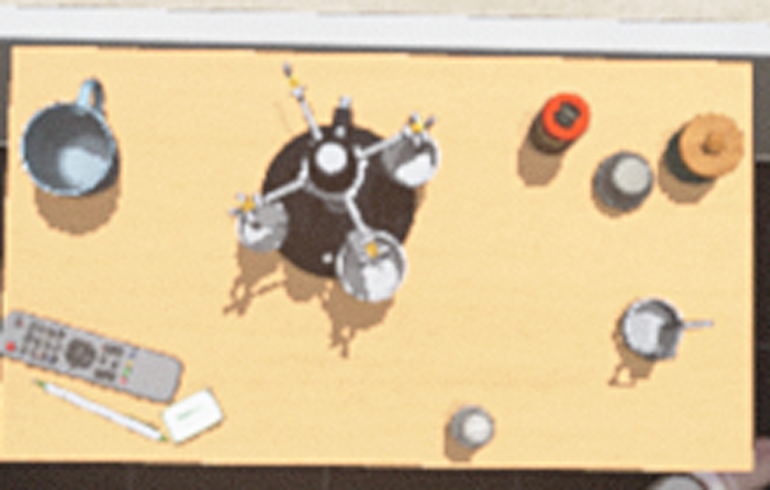

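The scene crop shows the stand in the middle, the loose dipper at lower centre with its loop at about (297,440), and the jar and timer to the right. In the top crop the empty hook points up-left, tip about (290,75). The white mark is at about (327,258), the knob at (333,158), and a black lever sits at the back, about (343,105). Next I'll measure all of this from the depth.

```bash
python3 - <<'E'
from h import *
for n in ["scene","top"]:
    z=np.load(n+"0.npz");p=z["p"].astype(int);d=z["d"];c=cams.calibration(n);C=cloud(c,d)
    X,Y,Z=C[...,0],C[...,1],C[...,2];ok=d>0
    near=ok&(np.hypot(X-607,Y-70)<130)
    foot=near&(p.sum(-1)<150)&(Z>-5)&(Z<30);
    print(n,"foot z",np.percentile(Z[foot],[5,50,95]))
    from scipy.optimize import least_squares
    m=foot.astype(np.uint8); 
    F=C[foot]; 
    hull=cv2.convexHull(F[:,:2].astype(np.float32))[:,0]
    r=least_squares(lambda q:np.hypot(hull[:,0]-q[0],hull[:,1]-q[1])-77.5,[607,70],loss="soft_l1");print("axis",r.x)
    w=near&(p.min(-1)>150)&(Z<20)&(np.hypot(X-607,Y-70)<72);print("white",[np.round(C[w].mean(0),1),w.sum()])
    br=near&(p[...,0]-p[...,2]>70)&(Z>150)
    k,lab,st,ce=cv2.connectedComponentsWithStats(br.astype(np.uint8))
    for i in range(1,k):
        print("brass",np.round(C[lab==i].mean(0)),np.round(C[lab==i].max(0)),ce[i].round(),st[i,4])
    kn=ok&(np.hypot(X-607,Y-70)<25)&(Z>200);print("knob z",np.percentile(Z[kn],[50,90,97]),"top ctr",C[kn&(Z>np.percentile(Z[kn],60))].mean(0).round(1))
    hi=near&(Z>150)&(np.hypot(X-607,Y-70)>30)
    # high points with angle/radius
    a=np.degrees(np.arctan2(Y-70,X-607));
    for lo in range(-180,180,15):
        s=hi&(a>=lo)&(a<lo+15)
        if s.sum()>3: print(lo,s.sum(),"rmax %.0f zmax %.0f"%(np.hypot(X-607,Y-70)[s].max(),Z[s].max()),end="; ")
    print()
    dp=ok&(np.hypot(X-487,Y+244)<45)&(Z>5);print("dipper zmax",np.percentile(Z[dp],99),"high",C[dp&(Z>140)].mean(0).round(1),(dp&(Z>140)).sum(), "cup",C[dp&(Z<60)].mean(0).round(1))
E
```

```text
scene foot z [ 5.1392177  12.53133597 18.55706169]
axis [604.68034193  61.97556305]
white [array([619.1, 140.1,   6.6]), np.int64(1)]
brass [676.  94. 242.] [676.  94. 242.] [283. 140.] 1
brass [572. 127. 245.] [573. 128. 245.] [248. 144.] 2
brass [640.  -5. 243.] [643.  -1. 248.] [289. 167.] 8
brass [541.  29. 242.] [546.  32. 246.] [253. 171.] 9
knob z [273.88655626 285.52054529 287.57904908] top ctr [605.9  59.6 284.5]
-165 41 rmax 87 zmax 240; -150 110 rmax 94 zmax 252; -135 12 rmax 37 zmax 235; -120 10 rmax 37 zmax 286; -105 17 rmax 35 zmax 284; -90 25 rmax 91 zmax 269; -75 130 rmax 98 zmax 251; -60 14 rmax 89 zmax 235; -45 27 rmax 53 zmax 229; -30 43 rmax 63 zmax 227; -15 8 rmax 61 zmax 224; 0 14 rmax 71 zmax 250; 15 34 rmax 83 zmax 250; 105 52 rmax 81 zmax 249; 120 75 rmax 80 zmax 255; 
dipper zmax 192.5638226110556 high [ 486.8 -247.4  170.6] 62 cup [ 486.  -253.3   23.8]Traceback (most recent call last):
  File "<stdin>", line 7, in <module>
    return _quantile_unchecked(
        a, q, axis, out, overwrite_input, method, keepdims, weights)
    return _ureduce(a,
                    func=_quantile_ureduce_func,
    ...<5 lines>...
                    overwrite_input=overwrite_input,
                    method=method)
    r = func(a, **kwargs)
    result = _quantile(arr,
                       quantiles=q,
    ...<2 lines>...
                       out=out,
                       weights=wgt)
    slices_having_nans = np.isnan(arr[-1, ...])
                                  ~~~^^^^^^^^^
IndexError: index -1 is out of bounds for axis 0 with size 0
```

```bash
cat >> h.py <<'E'
def go(target,yaw=None):
    "tool-frame shift [mm] and turn about tool z [rad] to reach TCP target with tool-x heading yaw (deg), tool down"
    s=readout.sense();M=rot(s["ee_rot"]);y0=np.degrees(np.arctan2(M[1,0],M[0,0]))
    d=M.T@(np.array(target,float)-s["eef_pos"])
    dy=0 if yaw is None else -np.radians((yaw-y0+180)%360-180)
    print("t %.2f pos %s yaw %.1f J6 %.2f  -> d %s rz %.3f tilt %s"%(s["time_s"],np.round(s["eef_pos"],1),y0,s["joints"][5],np.round(d,1),dy,np.round(M[2],3)))
E
python3 - <<'E'
from h import *
go((606,61,420),70)
T=cams.calibration("top");print([onz(ray(T,(243.4,183.7)),z).round(1) for z in (5,10)])
c=cams.calibration("wrist");print(c, rot(readout.sense()["ee_rot"]).T@(np.array(c["position"])-readout.sense()["eef_pos"]))
E
```

```text
t 1.20 pos [215.4 478.8 303.9] yaw 155.8 J6 -0.22  -> d [-527.6 -220.7 -116.1] rz 1.497 tilt [ 0.  0. -1.]
[array([548.6,  71.3,   5. ]), array([548.2,  71.2,  10. ])]
{'fx': 337.1079956756827, 'fy': 337.1079956756827, 'cx': 252.75681253096002, 'cy': 193.57989222450541, 'position': array([143.472676  , 511.37698928, 374.06143497]), 'attitude': array([0.12916528, 0.82968645, 0.53656141, 0.08389622])} [ 79.00074068   0.19992321 -70.16297691]
```

The rows are not in the units I measure in: shifts go in shares of 800 mm and turns go in shares of 2 pi rad. I convert before sending: -340 mm / 800 = -0.425, -295 mm / 800 = -0.3688, 1 rad / 6.2832 = 0.1592.

drive_effector(ticks={"tx": [-0.0313, -0.0875, -0.1438, -0.2, -0.2563, -0.3125, -0.3688, -0.425], "ty": [-0.0125, -0.0375, -0.0625, -0.0875, -0.1125, -0.1313, -0.1563, -0.1813], "tz": [-0.05, -0.1, -0.1438, -0.1438, -0.1438, -0.1438, -0.1438, -0.1438], "drx": [0, 0, 0, 0, 0, 0, 0, 0], "dry": [0, 0, 0, 0, 0, 0, 0, 0], "drz": [0, 0.0159, 0.0398, 0.0637, 0.0875, 0.1114, 0.1353, 0.1592]}, jaw=1.0)

```text
time_s: 2.0
eef_pos: [457.2, 216.2, 419.1]
ee_rot: [0.0, 0.655, 0.755, 0.0]
force: [0.2, 0.5, -0.0]
grip_width: 1.002
grip_force: 0.0
```

```bash
python3 - <<'E'
from h import *
p,d=cams.capture("wrist");c=cams.calibration("wrist");save("w1.png",p);np.savez("w1.npz",p=p,d=d,**{k:np.array(v) for k,v in c.items()})
for t in ["knob","front","seat","stand"]: print(t,[(np.round(q["uv"],1),round(q["p"],2)) for q in cams.spot_point(t,"wrist")[:2]])
go((606,61,420),70)
E
```

```text
knob []
front [(array([296.8, 243.4]), 0.62)]
seat [(array([309.4, 341.7]), 0.76)]
stand [(array([329.2, 253.1]), 0.66)]
t 2.25 pos [455.9 218.2 418.9] yaw 98.5 J6 0.07  -> d [-177.8  125.1   -1.2] rz 0.498 tilt [ 0. -0. -1.]
```

Scaled: -178 mm / 800 = -0.2225, -160 mm / 800 = -0.2, 0.5 rad / 6.2832 = 0.0796.

drive_effector(ticks={"tx": [-0.05, -0.1, -0.15, -0.2, -0.2225, -0.2225], "ty": [0.035, 0.0713, 0.1075, 0.14, 0.1563, 0.1563], "tz": [0, 0, 0, 0, 0, 0], "drx": [0, 0, 0, 0, 0, 0], "dry": [0, 0, 0, 0, 0, 0], "drz": [0.0191, 0.0398, 0.0605, 0.0796, 0.0796, 0.0796]}, jaw=1.0)

```text
time_s: 2.85
eef_pos: [607.0, 59.8, 417.8]
ee_rot: [-0.0, 0.82, 0.572, -0.001]
force: [0.0, 1.0, -0.8]
grip_width: 0.998
grip_force: 0.0
```

```bash
python3 - <<'E'
from h import *
p,d=cams.capture("wrist");c=cams.calibration("wrist");save("w2.png",cv2.resize(p,None,fx=1.5,fy=1.5));np.savez("w2.npz",p=p,d=d,**{k:np.array(v) for k,v in c.items()})
for t in ["knob","front","seat","stand"]: print(t,[(np.round(q["uv"],1),round(q["p"],2)) for q in cams.spot_point(t,"wrist")[:2]])
go((606,61,321),70)
E
```

```text
knob [(array([248.8, 196. ]), 0.65)]
front [(array([212.3, 153.2]), 0.76)]
seat []
stand [(array([248.8, 139.7]), 0.82)]
t 3.10 pos [605.2  62.  419.6] yaw 70.0 J6 0.26  -> d [-0.7  1.  98.6] rz -0.000 tilt [ 0.     0.001 -1.   ]
```

View pics/w2.png

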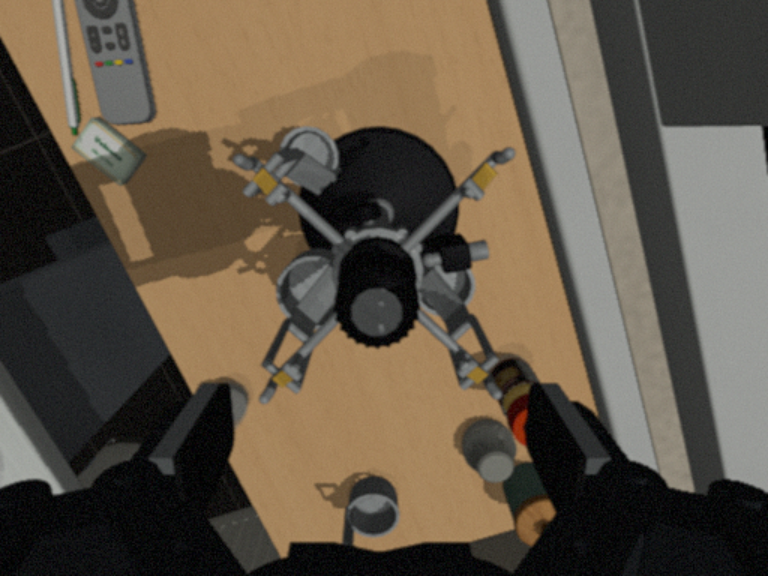

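View pics/w1.png

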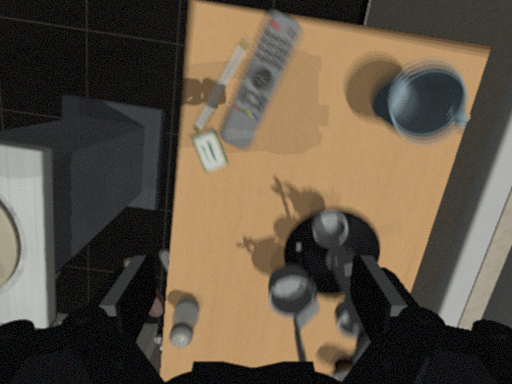

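Picture w2 shows the empty hook at upper right (latch about (485,175)), the knob's top disc at (376,311) and the other three hooks occupied. Picture w1 shows the white mark at (298,246). I'll work out the axis and angles from these.

```bash
python3 - <<'E'
from h import *
z=np.load("w2.npz");c={k:z[k] for k in ["fx","fy","cx","cy","position","attitude"]};C=cloud(c,z["d"])
P=lambda u,v:np.round(np.median(C[int(v/1.5)-2:int(v/1.5)+3,int(u/1.5)-2:int(u/1.5)+3].reshape(-1,3),axis=0),1)
kt=P(376,311);print("knob top",kt)
for n,u,v in [("E",485,175),("A",265,181),("B",286,378),("C",478,374),("noseE",508,155),("lever",478,250)]:
    q=P(u,v);print(n,q,"r %.0f ang %.1f"%(np.hypot(*(q-kt)[:2]),np.degrees(np.arctan2(*(q-kt)[1::-1]))))
r2=ray(c,(250.7,207.3))
T=cams.calibration("top");S=cams.calibration("scene")
print("knobtop via top cam",onz(ray(T,(150+331/3.5,110+157/3.5)),kt[2]).round(1),"scene",onz(ray(S,(180+258/2.9,110+103/2.9)),kt[2]).round(1))
z=np.load("w1.npz");c={k:z[k] for k in ["fx","fy","cx","cy","position","attitude"]}
for uv in [(298,246)]: print("mark",onz(ray(c,uv),10).round(1))
m=(z["p"][225:265,285:312].astype(int).min(-1)); print((m>130).sum()); v,u=np.argwhere(m>130).mean(0)if (m>130).any() else (0,0); print(u+285,v+225,onz(ray(c,(u+285,v+225)),10).round(1), cloud(c,z["d"])[246,298])
E
```

```text
knob top [604.9  66.6 286. ]
E [671.5  99.1 244.2] r 74 ang 26.0
A [572.5 132.2 244. ] r 73 ang 116.3
B [540.9  33.1 245.3] r 72 ang -152.4
C [6.382e+02 2.000e-01 2.445e+02] r 74 ang -63.4
noseE [682.8 104.8 249.5] r 87 ang 26.1
lever [659.9  59.5 223.6] r 55 ang -7.4
knobtop via top cam [605.9  62.3 286. ] scene [607.8  60.7 286. ]
mark [551.8  60.5  10. ]
0
285 225 [526.   93.1  10. ] [551.41258442  61.35327751  11.88326415]
```

```bash
python3 - <<'E'
from h import *
ax=np.array([606,64.5])
T=cams.calibration("top");S=cams.calibration("scene")
W={}
for n in ["w1","w2"]:
    z=np.load(n+".npz");W[n]=({k:z[k] for k in ["fx","fy","cx","cy","position","attitude"]},z["p"])
W["top"]=(T,np.load("top0.npz")["p"]);W["scene"]=(S,np.load("scene0.npz")["p"])
for n,uv in [("w1",(296.8,243.4)),("w1",(298,246)),("w2",(212.3,153.2)),("top",(243.4,183.7)),("scene",(247.5,201.5))]:
    q=onz(ray(W[n][0],uv),12);e=q[:2]-ax;print(n,q.round(1),np.hypot(*e).round(1),np.degrees(np.arctan2(e[1],e[0])).round(1))
rows=[]
for n,uv in [("w1",(298,246)),("w2",(212,153)),("top",(243,184)),("scene",(247,201))]:
    p=W[n][1];u,v=map(int,uv);a=cv2.convertScaleAbs(p[v-20:v+20,u-20:u+20],alpha=1.6);rows.append(cv2.resize(a,(360,360),interpolation=cv2.INTER_CUBIC)[:290])
save("marks.png",np.vstack([np.hstack(rows[:2]),np.hstack(rows[2:])]))
E
```

```text
w1 [548.8  65.6  12. ] 57.2 178.9
w1 [551.4  61.4  12. ] 54.7 -176.8
w2 [546.2  69.2  12. ] 60.0 175.5
top [548.1  71.1  12. ] 58.3 173.5
scene [550.2  84.2  12. ] 59.1 160.6
```

View pics/marks.png

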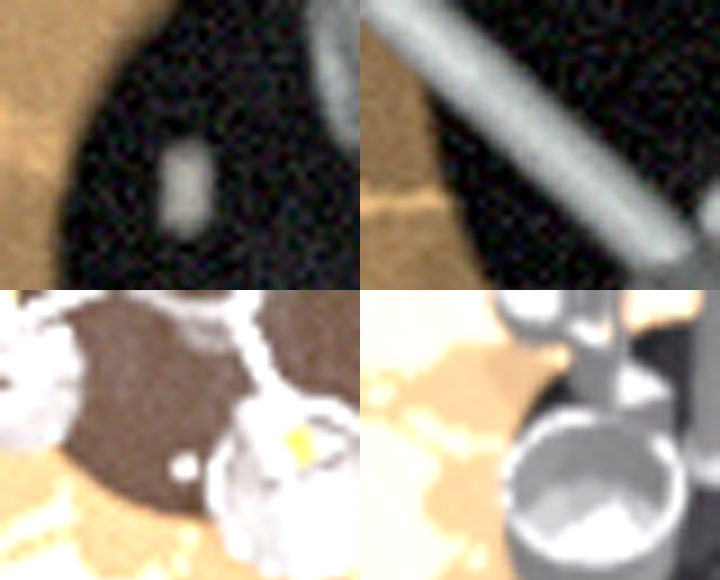

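The front heading comes out near 172.5° and the empty hook points to 26°, so the head must turn about +146.5°. Next I'll lower the open gripper over the knob.

Scaled: 98 mm / 800 = 0.1225, 85 mm / 800 = 0.1063.

drive_effector(ticks={"tx": [0.0038, 0.0038, 0.0038, 0.0038, 0.0038], "ty": [0, 0, 0, 0, 0], "tz": [0.0563, 0.1063, 0.1225, 0.1225, 0.1225], "drx": [0, 0, 0, 0, 0], "dry": [0, 0, 0, 0, 0], "drz": [0, 0, 0, 0, 0]}, jaw=1.0)

```text
time_s: 3.6
eef_pos: [607.4, 63.5, 323.3]
ee_rot: [0.001, 0.82, 0.573, 0.001]
force: [-0.5, -0.4, 0.6]
grip_width: 0.999
grip_force: 0.0
```

drive_effector(ticks={"tx": [0, 0, 0, 0, 0, 0, 0, 0], "ty": [0, 0, 0, 0, 0, 0, 0, 0], "tz": [0, 0, 0, 0, 0, 0, 0, 0], "drx": [0, 0, 0, 0, 0, 0, 0, 0], "dry": [0, 0, 0, 0, 0, 0, 0, 0], "drz": [0, 0, 0, 0, 0, 0, 0, 0]}, jaw=0.0, squeeze=50)

```text
time_s: 4.4
eef_pos: [607.0, 63.2, 321.7]
ee_rot: [0.0, 0.82, 0.572, 0.0]
force: [-2.7, 0.1, 5.3]
grip_width: 0.408
grip_force: 50.1
```

```bash
python3 -c "
from h import *
go((606,64.5,322),70);print(readout.sense()['wrist_torque'])"
```

```text
t 4.40 pos [607.   63.2 321.7] yaw 69.8 J6 0.26  -> d [ 0.9 -1.4 -0.3] rz -0.003 tilt [ 0.     0.001 -1.   ]
[0.15674692 0.55779591 0.05882472]
```

Scaled: -1 rad / 6.2832 = -0.1592.

drive_effector(ticks={"tx": [0, 0, 0, 0, 0, 0, 0, 0], "ty": [0, 0, 0, 0, 0, 0, 0, 0], "tz": [0, 0, 0, 0, 0, 0, 0, 0], "drx": [0, 0, 0, 0, 0, 0, 0, 0], "dry": [0, 0, 0, 0, 0, 0, 0, 0], "drz": [-0.0191, -0.0398, -0.0605, -0.0812, -0.1019, -0.1225, -0.1432, -0.1592]})

```text
time_s: 5.2
eef_pos: [607.0, 63.0, 321.7]
ee_rot: [0.0, 0.443, 0.896, 0.0]
force: [-3.5, -1.7, 5.9]
grip_width: 0.407
grip_force: 50.2
```

drive_effector(ticks={"tx": [0, 0, 0, 0, 0, 0, 0, 0], "ty": [0, 0, 0, 0, 0, 0, 0, 0], "tz": [0, 0, 0, 0, 0, 0, 0, 0], "drx": [0, 0, 0, 0, 0, 0, 0, 0], "dry": [0, 0, 0, 0, 0, 0, 0, 0], "drz": [-0.0191, -0.0398, -0.0605, -0.0812, -0.1019, -0.1225, -0.1432, -0.1592]})

```text
time_s: 6.0
eef_pos: [607.1, 63.2, 321.7]
ee_rot: [0.001, -0.041, 0.999, -0.0]
force: [-2.7, 0.4, 5.3]
grip_width: 0.407
grip_force: 50.1
```

```bash
python3 -c "
from h import *
go((606,64.5,322),216.5);print(readout.sense()['wrist_torque'])"
```

```text
t 6.00 pos [607.1  63.2 321.7] yaw -175.3 J6 -1.74  -> d [ 1.   1.4 -0.3] rz -0.555 tilt [-0.001 -0.    -1.   ]
[-0.02020117  0.41940751 -0.04642421]
```

Scaled: -0.55 rad / 6.2832 = -0.0875.

drive_effector(ticks={"tx": [0, 0, 0, 0, 0, 0, 0], "ty": [0, 0, 0, 0, 0, 0, 0], "tz": [0, 0, 0, 0, 0, 0, 0], "drx": [0, 0, 0, 0, 0, 0, 0], "dry": [0, 0, 0, 0, 0, 0, 0], "drz": [-0.0191, -0.0398, -0.0605, -0.0764, -0.0875, -0.0875, -0.0875]})

```text
time_s: 6.7
eef_pos: [607.1, 63.2, 321.7]
ee_rot: [0.0, -0.309, 0.951, -0.0]
force: [-1.9, 0.1, 5.2]
grip_width: 0.412
grip_force: 50.3
```

```bash
python3 -c "
from h import *
go((606,64.5,322),216.5);print(readout.sense()['wrist_torque'])"
```

```text
t 6.70 pos [607.1  63.2 321.7] yaw -144.1 J6 -2.29  -> d [ 0.1  1.7 -0.3] rz -0.010 tilt [-0.001 -0.001 -1.   ]
[0.07314444 0.35216423 0.03991295]
```

drive_effector(ticks={"tx": [0, 0, 0, 0, 0], "ty": [0, 0, 0, 0, 0], "tz": [0, 0, 0, 0, 0], "drx": [0, 0, 0, 0, 0], "dry": [0, 0, 0, 0, 0], "drz": [0, 0, 0, 0, 0]}, jaw=1.0)

```text
time_s: 7.2
eef_pos: [607.1, 63.1, 320.8]
ee_rot: [-0.0, -0.308, 0.951, 0.0]
force: [-0.0, 0.5, -0.4]
grip_width: 1.0
grip_force: 0.0
```

Scaled: -110 mm / 800 = -0.1375, -80 mm / 800 = -0.1.

drive_effector(ticks={"tx": [0, 0, 0, 0, 0], "ty": [0, 0, 0, 0, 0], "tz": [-0.05, -0.1, -0.1375, -0.1375, -0.1375], "drx": [0, 0, 0, 0, 0], "dry": [0, 0, 0, 0, 0], "drz": [0, 0, 0, 0, 0]})

```text
time_s: 7.7
eef_pos: [607.1, 63.1, 430.6]
ee_rot: [0.0, -0.308, 0.951, -0.0]
force: [0.1, -0.1, -1.0]
grip_width: 1.006
grip_force: 0.0
```

```bash
python3 - <<'E'
from h import *
p,d=cams.capture("wrist");c=cams.calibration("wrist");save("w3.png",cv2.resize(cv2.convertScaleAbs(p,alpha=1.3),None,fx=1.5,fy=1.5));np.savez("w3.npz",p=p,d=d,**{k:np.array(v) for k,v in c.items()})
for t in ["knob","front","seat","stand","loop","grasp"]: print(t,[(np.round(q["uv"],1),round(q["p"],2)) for q in cams.spot_point(t,"wrist")[:2]])
E
```

```text
knob [(array([356.8, 247.3]), 0.72), (array([254.1, 194.4]), 0.71)]
front [(array([282.8, 115.6]), 0.89)]
seat [(array([322.2, 118.3]), 0.65)]
stand [(array([252. , 145.8]), 0.9)]
loop []
grasp []
```

View pics/w3.png

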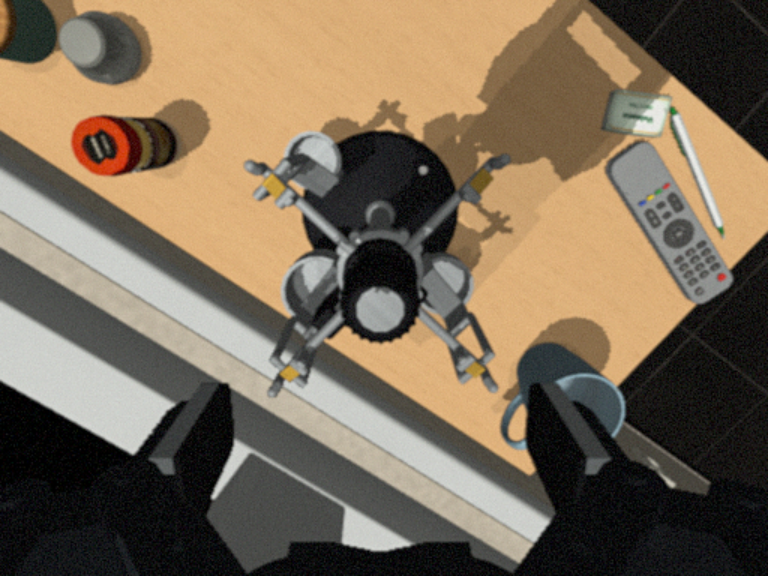

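The picture shows the empty hook at upper right (latch about (483,180), nose (503,158)) and the white mark clearly visible at (423,170). I'll measure both headings.

```bash
cat > m.py <<'E'
from h import *
z=np.load("w3.npz");c={k:z[k] for k in ["fx","fy","cx","cy","position","attitude"]};C=cloud(c,z["d"])
def P(u,v,r=2): return np.round(np.median(C[int(v/1.5)-r:int(v/1.5)+r+1,int(u/1.5)-r:int(u/1.5)+r+1].reshape(-1,3),axis=0),1)
kt=P(380,310)
p=z["p"].astype(int);br=(p[...,0]-p[...,2]>60)&(C[...,2]>225)&(C[...,2]<260)&(np.hypot(C[...,0]-606,C[...,1]-64)<100)
k,lab,st,ce=cv2.connectedComponentsWithStats(br.astype(np.uint8));L=[C[lab==i].mean(0) for i in range(1,k) if st[i,4]>25]
print(np.round(L,1),[st[i,4] for i in range(1,k)]);
mk=onz(ray(c,(423/1.5,170/1.5)),P(423,170)[2]);print("mark",mk,"knob top",kt)
post=np.mean(L,0) if len(L)==4 else kt
for a in (kt,post):
    print("axis",np.round(a,1),"mark",np.degrees(np.arctan2(*(mk-a)[1::-1])).round(1),np.hypot(*(mk-a)[:2]).round(1),"hooks",[np.degrees(np.arctan2(*(q-a)[1::-1])).round(1) for q in L])
ok=(np.hypot(C[...,0]-606,C[...,1]-64)<83)&(C[...,2]>5)&(C[...,2]<25)&(p.sum(-1)<120)
h=cv2.convexHull(C[ok][:,:2].astype(np.float32))[:,0];print("foot",cv2.minEnclosingCircle(h))
nose=P(503,158,1);print("nose",nose, np.round(P(440,213,0)))
E
python3 m.py
```

```text
[[595.7  -9.  243.1]
 [615.5 137.5 242.5]
 [678.5  53.8 242.9]] [np.int32(1), np.int32(8), np.int32(140), np.int32(6), np.int32(1), np.int32(1), np.int32(1), np.int32(1), np.int32(1), np.int32(2), np.int32(1), np.int32(1), np.int32(75), np.int32(75)]
mark [548.07180827  73.25093059  12.6       ] knob top [605.7  63.8 284.8]
axis [605.7  63.8 284.8] mark 170.7 58.4 hooks [np.float64(-97.8), np.float64(82.4), np.float64(-7.8)]
axis [605.7  63.8 284.8] mark 170.7 58.4 hooks [np.float64(-97.8), np.float64(82.4), np.float64(-7.8)]
foot ((604.7052001953125, 63.7392463684082), 74.6926040649414)
nose [518.5  74.1 248.1] [558.  69. 233.]
```

The hook sits at heading 172.3–173.3° and the mark at 170.7° with about 1 mm noise, so the hook is in the front detent. Now over to the loose dipper.

Scaled: 278 mm / 800 = 0.3475, 255 mm / 800 = 0.3188, 0.98 rad / 6.2832 = 0.156.

drive_effector(ticks={"tx": [0.0313, 0.0775, 0.125, 0.175, 0.225, 0.275, 0.3188, 0.3475], "ty": [-0.02, -0.05, -0.0813, -0.1125, -0.145, -0.1775, -0.205, -0.2238], "tz": [0, 0, 0, 0, 0.0125, 0.025, 0.0313, 0.0375], "drx": [0, 0, 0, 0, 0, 0, 0, 0], "dry": [0, 0, 0, 0, 0, 0, 0, 0], "drz": [0.0159, 0.035, 0.0557, 0.0764, 0.0971, 0.1178, 0.1385, 0.156]})

```text
time_s: 8.85
eef_pos: [485.7, -247.2, 400.4]
ee_rot: [-0.0, 0.179, 0.984, -0.0]
force: [0.7, 0.8, -0.8]
grip_width: 0.998
grip_force: 0.0
```

drive_effector(ticks={"tx": [0, 0, 0], "ty": [0, 0, 0], "tz": [0, 0, 0], "drx": [0, 0, 0], "dry": [0, 0, 0], "drz": [0, 0, 0]})

```text
time_s: 9.15
eef_pos: [487.4, -244.1, 401.1]
ee_rot: [0.0, 0.174, 0.985, 0.0]
force: [0.5, -0.0, 0.2]
grip_width: 0.997
grip_force: 0.0
```

```bash
python3 - <<'E'
from h import *
p,d=cams.capture("wrist");c=cams.calibration("wrist");save("w4.png",cv2.resize(cv2.convertScaleAbs(p,alpha=1.3),None,fx=1.5,fy=1.5));np.savez("w4.npz",p=p,d=d,**{k:np.array(v) for k,v in c.items()})
for t in ["dipper","loop","grasp"]: print(t,[(np.round(q["uv"],1),round(q["p"],2)) for q in cams.spot_point(t,"wrist")[:2]])
go((487,-245,400))
C=cloud(c,d);dp=(d>0)&(np.hypot(C[...,0]-487,C[...,1]+244)<50)
hi=dp&(C[...,2]>130)&(C[...,2]<200);X=C[hi];print(hi.sum(),X.mean(0).round(1))
for a,b in [(135,150),(150,165),(165,180),(180,200)]:
    s=X[(X[:,2]>a)&(X[:,2]<b)]
    if len(s)>5: print(a,len(s),s.mean(0).round(1),s.min(0).round(),s.max(0).round())
Q=X[:,:2]-X[:,:2].mean(0);w,V=np.linalg.eigh(Q.T@Q/len(Q));print(w,np.degrees(np.arctan2(V[1,1],V[0,1])))
rim=dp&(C[...,2]>30)&(C[...,2]<42);print("rim",cv2.minEnclosingCircle(C[rim][:,:2].astype(np.float32)))
E
```

```text
dipper [(array([251. , 144.1]), 0.62)]
loop [(array([252.6, 179.5]), 0.95), (array([492.6, 108.9]), 0.41)]
grasp [(array([252.7, 169.1]), 0.56)]
t 9.35 pos [ 487.4 -244.2  401.1] yaw 159.9 J6 -1.90  -> d [ 0.1 -0.9  1.1] rz 0.000 tilt [-0. -0. -1.]
380 [ 485.6 -242.1  172. ]
135 39 [ 485.  -242.5  142.4] [ 483. -254.  135.] [ 489. -229.  149.]
150 49 [ 484.9 -242.5  157.1] [ 483. -255.  150.] [ 490. -229.  165.]
165 49 [ 484.6 -242.3  172.8] [ 483. -255.  165.] [ 488. -229.  180.]
180 200 [ 486.1 -241.8  190.1] [ 483. -255.  180.] [ 490. -229.  193.]
[ 2.51069033 77.31277367] 94.62285786767721
rim ((485.0811767578125, -242.30099487304688), 30.725753784179688)
```

View pics/w4.png

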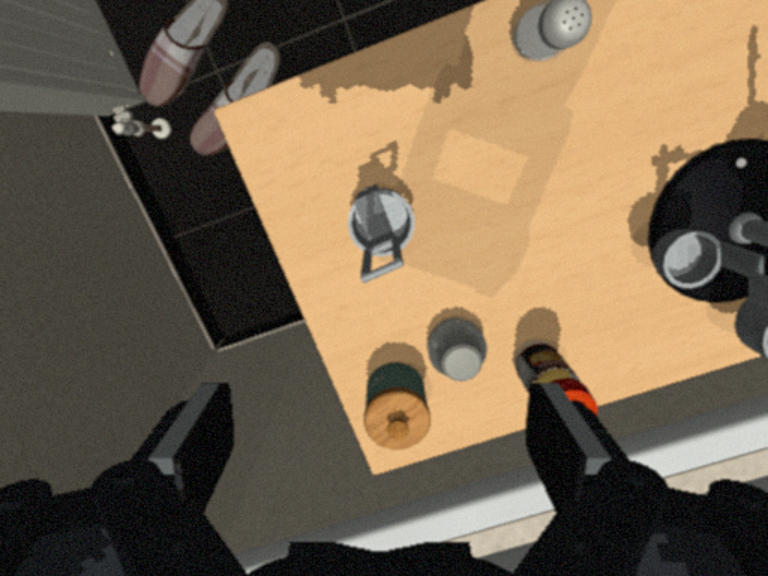

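The picture shows the dipper between the open fingers, its loop bar running from (362,277) to (402,263), clear of the egg timer at (457,350). I'll refine the bar line and its height.

```bash
python3 - <<'E'
from h import *
z=np.load("w4.npz");c={k:z[k] for k in ["fx","fy","cx","cy","position","attitude"]};C=cloud(c,z["d"])
hi=(np.hypot(C[...,0]-487,C[...,1]+244)<30)&(C[...,2]>186)&(C[...,2]<200);X=C[hi]
f=cv2.fitLine(X[:,:2].astype(np.float32),cv2.DIST_HUBER,0,.01,.01).ravel();print(len(X),X.mean(0),np.degrees(np.arctan2(f[1],f[0])),X[:,1].min(),X[:,1].max())
a=onz(ray(c,(362/1.5,277/1.5)),190);b=onz(ray(c,(402/1.5,263/1.5)),190);print(a,b,(a+b)/2,np.degrees(np.arctan2(*(a-b)[1::-1])))
r=ray(c,(252.6,179.5));T=cams.calibration("top");S=cams.calibration("scene")
print(onz(r,189));
for n,v in [("scene",(180+297/2.9,110+441/2.9)),]: print(onz(ray(S,v),189), tri([r,ray(S,v)]))
print(onz(ray(T,(150+711/3.5,110+323/3.5)),189))
go((486,-242,320),184.6); go((486,-242,211),184.6)
E
```

```text
181 [ 486.26338189 -241.88799759  190.81241103] -85.28658 -254.81403082899175 -229.1963401592654
[ 486.95235369 -253.82842336  190.        ] [ 487.00341132 -229.30502699  190.        ] [ 486.97788251 -241.56672517  190.        ] -90.11928946312216
[ 486.20155846 -243.13277904  189.        ]
[ 487.98344272 -241.55176048  189.        ] [ 486.19227659 -242.92894101  192.15187856]
[ 487.74945856 -254.85178159  189.        ]
t 9.35 pos [ 487.4 -244.2  401.1] yaw 159.9 J6 -1.90  -> d [ 2.1  1.6 81.1] rz -0.431 tilt [-0. -0. -1.]
t 9.35 pos [ 487.4 -244.2  401.1] yaw 159.9 J6 -1.90  -> d [  2.1   1.6 190.1] rz -0.431 tilt [-0. -0. -1.]
```

Scaled: 190 mm / 800 = 0.2375, 183 mm / 800 = 0.2288, -0.41 rad / 6.2832 = -0.0653.

drive_effector(ticks={"tx": [0.0025, 0.0025, 0.0025, 0.0025, 0.0025, 0.0025, 0.0025, 0.0025], "ty": [0.0019, 0.0019, 0.0019, 0.0019, 0.0019, 0.0019, 0.0019, 0.0019], "tz": [0.025, 0.0688, 0.1125, 0.1563, 0.2, 0.2288, 0.2375, 0.2375], "drx": [0, 0, 0, 0, 0, 0, 0, 0], "dry": [0, 0, 0, 0, 0, 0, 0, 0], "drz": [-0.0159, -0.035, -0.0541, -0.0653, -0.0653, -0.0653, -0.0653, -0.0653]}, jaw=0.8)

```text
time_s: 10.15
eef_pos: [485.8, -242.6, 210.7]
ee_rot: [-0.0, -0.029, 1.0, 0.0]
force: [0.8, -0.9, 0.4]
grip_width: 0.801
grip_force: 0.0
```

drive_effector(ticks={"tx": [0, 0, 0, 0, 0, 0, 0, 0], "ty": [0, 0, 0, 0, 0, 0, 0, 0], "tz": [0, 0, 0, 0, 0, 0, 0, 0], "drx": [0, 0, 0, 0, 0, 0, 0, 0], "dry": [0, 0, 0, 0, 0, 0, 0, 0], "drz": [0, 0, 0, 0, 0, 0, 0, 0]}, jaw=0.0, squeeze=40)

```text
time_s: 10.95
eef_pos: [486.0, -243.0, 212.0]
ee_rot: [0.001, -0.029, 1.0, -0.001]
force: [0.3, 0.4, 5.2]
grip_width: 0.297
grip_force: 39.6
```

```bash
python3 -c "
from h import *
go((486,-242,211),183.5)"
```

```text
t 10.95 pos [ 486. -243.  212.] yaw -176.7 J6 -2.31  -> d [-0.1  1.   1. ] rz -0.004 tilt [-0.001 -0.001 -1.   ]
```

Scaled: -120 mm / 800 = -0.15, -115 mm / 800 = -0.1438.

drive_effector(ticks={"tx": [0, 0, 0, 0, 0, 0, 0], "ty": [0, 0, 0, 0, 0, 0, 0], "tz": [-0.01, -0.0375, -0.075, -0.1125, -0.1438, -0.15, -0.15], "drx": [0, 0, 0, 0, 0, 0, 0], "dry": [0, 0, 0, 0, 0, 0, 0], "drz": [0, 0, 0, 0, 0, 0, 0]})

```text
time_s: 11.65
eef_pos: [485.6, -242.8, 330.9]
ee_rot: [0.0, -0.029, 1.0, -0.0]
force: [0.5, -0.0, -1.7]
grip_width: 0.297
grip_force: 39.7
```

drive_effector(ticks={"tx": [-0.0063, -0.015, -0.025, -0.035, -0.045, -0.055, -0.0625, -0.07], "ty": [0.0188, 0.0625, 0.1125, 0.165, 0.2175, 0.27, 0.3188, 0.3563], "tz": [0, 0, 0, 0, 0, 0, 0, 0], "drx": [0, 0, 0, 0, 0, 0, 0, 0], "dry": [0, 0, 0, 0, 0, 0, 0, 0], "drz": [0, 0.0048, 0.0095, 0.0159, 0.0223, 0.0271, 0.0302, 0.0302]})

```text
time_s: 12.45
eef_pos: [524.6, 48.0, 329.4]
ee_rot: [-0.001, 0.066, 0.998, 0.0]
force: [0.8, -0.3, -2.1]
grip_width: 0.296
grip_force: 39.8
```

drive_effector(ticks={"tx": [0, 0, 0, 0], "ty": [0.0188, 0.03, 0.03, 0.03], "tz": [0, 0, 0, 0], "drx": [0, 0, 0, 0], "dry": [0, 0, 0, 0], "drz": [0, 0, 0, 0]})

```text
time_s: 12.85
eef_pos: [528.4, 68.4, 330.3]
ee_rot: [-0.0, 0.067, 0.998, 0.0]
force: [-0.8, -0.6, -3.6]
grip_width: 0.3
grip_force: 40.4
```

```bash
python3 -c "
from h import *
go((527,74,322),172.3)"
```

```text
t 12.85 pos [528.4  68.4 330.3] yaw 172.4 J6 -1.53  -> d [2.1 5.4 8.3] rz 0.001 tilt [ 0.001  0.    -1.   ]
```

```bash
python3 - <<'E'
from h import *
p,d=cams.capture("wrist");c=cams.calibration("wrist");np.savez("w5.npz",p=p,d=d,**{k:np.array(v) for k,v in c.items()})
save("w5.png",cv2.resize(cv2.convertScaleAbs(p[80:280,150:350],alpha=1.3),None,fx=3,fy=3,interpolation=cv2.INTER_CUBIC))
print(cams.spot_point("loop","wrist")[:2],cams.spot_point("seat","wrist")[:2])
E
```

```text
[{'uv': [110.9, 48.1], 'p': 0.19}] [{'uv': [267.6, 237.7], 'p': 0.82}, {'uv': [252.8, 337.2], 'p': 0.32}]
```

View pics/w5.png

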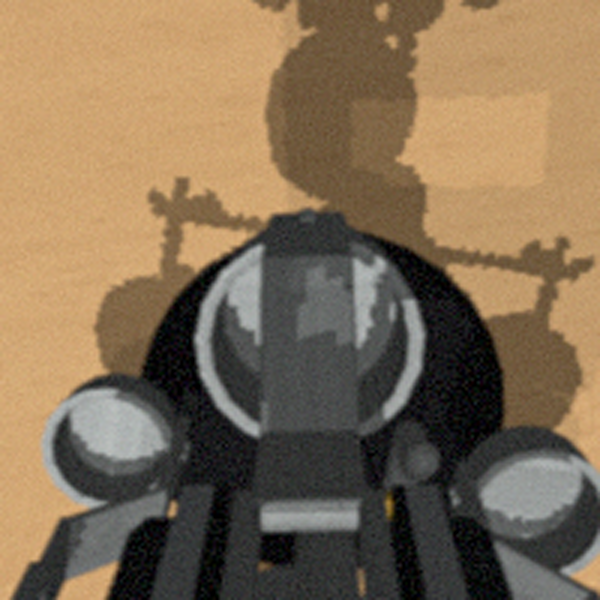

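The picture shows the loop bar at about (310,517), with the nose's rounded tip at about (420,455) and the brass latch behind the legs at (390,500). The hook is off to the right, so I'll compute the offset.

```bash
cat > rel.py <<'E'
from h import *
import sys
z=np.load(sys.argv[1]);c={k:z[k] for k in ["fx","fy","cx","cy","position","attitude"]};C=cloud(c,z["d"]);p=z["p"].astype(int)
X,Y,Z=C[...,0],C[...,1],C[...,2]
s=readout.sense();e=np.array(s["eef_pos"]);M=rot(s["ee_rot"])
L=(C-e)@M   # tool frame
bar=(abs(L[...,0])<12)&(abs(L[...,1])<13.5)&(L[...,2]>12)&(L[...,2]<27)
b=L[bar];print("bar tool",bar.sum(),b.mean(0).round(1) if len(b) else "", b.min(0).round(1),b.max(0).round(1))
nose=(Z>238)&(Z<256)&(np.hypot(X-606,Y-63.7)>78)&(np.hypot(X-606,Y-63.7)<98)&(X<560)&(L[...,2]>40)&(abs(L[...,1])<40)
for n,m in [("nose",nose),("brass",(p[...,0]-p[...,2]>60)&(Z>225)&(Z<255)&(np.hypot(X-606,Y-63.7)<95)&(X<560))]:
    if m.sum(): 
        v,u=np.argwhere(m).mean(0); print(n,m.sum(),"uv",u.round(),v.round(),"world",C[m].mean(0).round(1),C[m].min(0).round(1),C[m].max(0).round(1),"tool",L[m].mean(0).round(1))
E
python3 rel.py w5.npz; python3 -c "
from h import *
z=np.load('w5.npz');c={k:z[k] for k in ['fx','fy','cx','cy','position','attitude']};C=cloud(c,z['d'])
print(C[231,290],onz(ray(c,(290,231.7)),249),C[246,280])"
```

```text
bar tool 1484 [ 0.8  0.4 22.1] [ -9.9 -13.5  12.1] [10.7 13.5 27. ]
nose 779 uv 260.0 244.0 world [525.6  72.8 246.8] [518.5  55.9 238. ] [530.1  91.1 255.8] tool [ 3.4  4.3 83.9]
brass 5 uv 279.0 248.0 world [531.3  82.1 242.9] [529.9  82.  242.1] [532.1  82.2 243.6] tool [-1.  14.3 87.8]
[519.90980638  88.37991374 248.70983614] [520.14853287  88.32520115 249.        ] [521.30685091  82.36644898 260.61297376]
```

The nose has moved about 14 mm to +y. The dipper's strap hangs below the bar and nudged the hook as I came in sideways. The loop has to be threaded over the nose radially from outside, so I'll back off the way I came and then outward, so the detent can pull the hook back.

The rows are not in the units I measure in: shifts go in shares of 800 mm and turns go in shares of 2 pi rad. I convert before sending: 75 mm / 800 = 0.0938, -50 mm / 800 = -0.0625.

drive_effector(ticks={"tx": [0, 0, 0, 0.025, 0.0625, 0.0938, 0.0938, 0.0938], "ty": [-0.0125, -0.0313, -0.0525, -0.0625, -0.0625, -0.0625, -0.0625, -0.0625], "tz": [0, 0, 0, 0, 0, 0, 0, 0], "drx": [0, 0, 0, 0, 0, 0, 0, 0], "dry": [0, 0, 0, 0, 0, 0, 0, 0], "drz": [0, 0, 0, 0, 0, 0, 0, 0]})

```text
time_s: 13.8
eef_pos: [447.5, 28.2, 331.3]
ee_rot: [0.001, 0.067, 0.998, -0.0]
force: [-0.1, -0.6, -1.4]
grip_width: 0.294
grip_force: 40.4
```

```bash
python3 - <<'E'
from h import *
p,d=cams.capture("wrist");c=cams.calibration("wrist");np.savez("w6.npz",p=p,d=d,**{k:np.array(v) for k,v in c.items()})
p2,d2=cams.capture("scene");np.savez("s6.npz",p=p2,d=d2)
a=cv2.resize(p[150:350,150:400],(500,400));b=cv2.resize(p2[120:220,200:300],(400,400),interpolation=cv2.INTER_CUBIC)
a=np.hstack([a,b]);save("w6.png",cv2.resize(a,(800,356)))
print(cams.spot_point("seat","scene")[:2]);go((528,68,330))
S=cams.calibration("scene");C=cloud(S,d2);q=p2.astype(int);m=(q[...,0]-q[...,2]>70)&(C[...,2]>232)&(C[...,2]<255)&(np.hypot(C[...,0]-606,C[...,1]-63)<95)
k,lab,st,ce=cv2.connectedComponentsWithStats(m.astype(np.uint8))
for i in range(1,k): w=C[lab==i].mean(0);print(st[i,4],w.round(1),np.degrees(np.arctan2(w[1]-62.5,w[0]-606)).round(1),ce[i].round())
E
```

```text
[{'uv': [244.0, 163.2], 'p': 0.7}]
t 13.95 pos [448.   28.5 330.8] yaw 172.4 J6 -1.64  -> d [-74.   49.8   0.8] rz 0.000 tilt [-0. -0. -1.]
2 [620.6 135.1 243.1] 78.6 [260. 137.]
3 [678.3  48.3 243.8] -11.1 [291. 150.]
8 [533.9  71.8 243.7] 172.6 [244. 161.]
12 [596.1  -9.3 241.3] -97.9 [276. 174.]
```

View pics/w6.png

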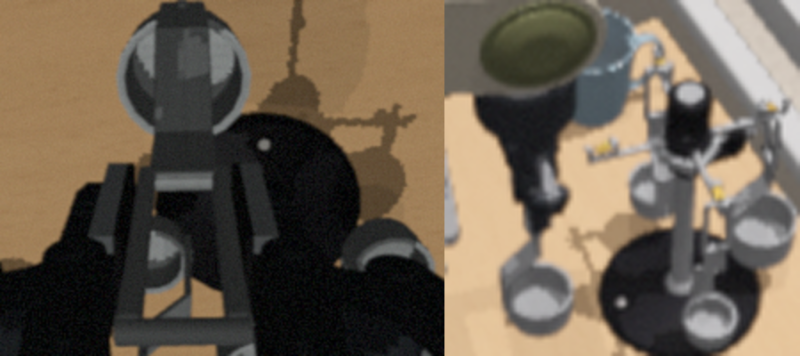

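The hook is back over the mark (scene 172.6°), and the dipper is held clear on the outer side. I'll line it up radially, with the loop opening at hook height.

Scaled: 55 mm / 800 = 0.0688, 41 mm / 800 = 0.0513.

drive_effector(ticks={"tx": [-0.0025, -0.0025, -0.0025, -0.0025, -0.0025], "ty": [0.0188, 0.05, 0.0688, 0.0688, 0.0688], "tz": [0.0188, 0.0438, 0.0513, 0.0513, 0.0513], "drx": [0, 0, 0, 0, 0], "dry": [0, 0, 0, 0, 0], "drz": [0, 0, 0, 0, 0]})

```text
time_s: 14.45
eef_pos: [457.2, 83.0, 289.9]
ee_rot: [-0.0, 0.066, 0.998, -0.0]
force: [0.0, -1.0, -1.3]
grip_width: 0.293
grip_force: 40.4
```

```bash
python3 - <<'E'
from h import *
p,d=cams.capture("wrist");c=cams.calibration("wrist");np.savez("w7.npz",p=p,d=d,**{k:np.array(v) for k,v in c.items()})
save("w7.png",cv2.resize(cv2.convertScaleAbs(p[180:380,130:380],alpha=1.3),None,fx=3,fy=3,interpolation=cv2.INTER_CUBIC))
go((457,83.3,290),172.4);print(readout.sense()["force"])
E
python3 rel.py w7.npz
```

```text
t 14.50 pos [457.1  82.8 290.2] yaw 172.4 J6 -1.51  -> d [0.2 0.5 0.2] rz -0.000 tilt [-0.001 -0.    -1.   ]
[ 0.46804856 -0.26452801 -1.48170982]
bar tool 1497 [ 0.8  0.3 21.8] [-10.  -13.5  12.6] [11.  13.5 27. ]
```

View pics/w7.png

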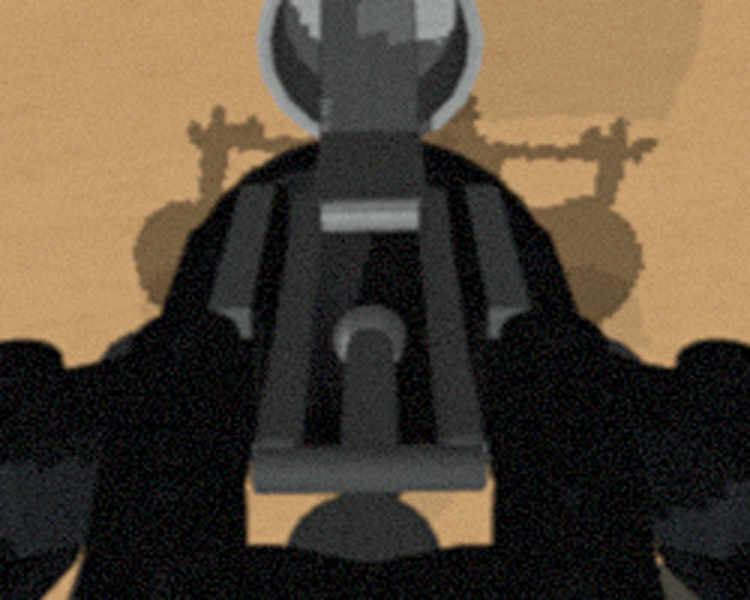

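The picture shows the post (370,330), loop bar (370,470) and knob (365,530) all in line, so the dipper is on the radial line. Before moving in I'll check where the bar sits in the tool frame.

```bash
python3 - <<'E'
from h import *
for n in ("w5","w7"):
    z=np.load(n+".npz");c={k:z[k] for k in ["fx","fy","cx","cy","position","attitude"]};C=cloud(c,z["d"])
    # tool frame from camera pose: fixed mount, use recorded TCP
    e={"w5":[528.4,68.4,330.3],"w7":[457.1,82.8,290.2]}[n];yaw=np.radians(172.4)
    M=np.array([[np.cos(yaw),np.sin(yaw),0],[np.sin(yaw),-np.cos(yaw),0],[0,0,-1]]);L=(C-e)@M
    b=(abs(L[...,0])<12)&(abs(L[...,1])<6)&(L[...,2]>14)&(L[...,2]<28);X=L[b]
    t=X[:,2]<np.percentile(X[:,2],25);f=X[:,0]>np.percentile(X[:,0],85)
    print(n,len(X),"top x %.1f z %.1f"%(X[t,0].mean(),X[t,2].mean()),"front x %.1f z %.1f"%(X[f,0].mean(),X[f,2].mean()),X.min(0).round(1),X.max(0).round(1))
    lx=(abs(L[...,0])<12)&(abs(abs(L[...,1])-10.5)<2)&(L[...,2]>14)&(L[...,2]<23);print("y ext",L[b|lx][:,1].min(),L[b|lx][:,1].max())
E
```

```text
w5 580 top x -0.0 z 19.9 front x 1.9 z 21.9 [-3.3 -5.9 18.9] [ 2.5  6.  24.6]
y ext -12.470668159601654 12.478245649571797
w7 594 top x -0.1 z 20.1 front x 2.0 z 21.9 [-3.5 -6.  18.7] [ 2.6  6.  25. ]
y ext -12.383983505318492 12.4877117848243
```

Scaled: -71.5 mm / 800 = -0.0894, -69 mm / 800 = -0.0863.

drive_effector(ticks={"tx": [-0.0188, -0.04, -0.0563, -0.0688, -0.0788, -0.0863, -0.0894, -0.0894], "ty": [0, 0.0006, 0.0006, 0.0006, 0.0006, 0.0006, 0.0006, 0.0006], "tz": [0, 0, 0, 0, 0, 0, 0, 0], "drx": [0, 0, 0, 0, 0, 0, 0, 0], "dry": [0, 0, 0, 0, 0, 0, 0, 0], "drz": [0, 0, 0, 0, 0, 0, 0, 0]})

```text
time_s: 15.3
eef_pos: [527.8, 74.3, 289.9]
ee_rot: [-0.0, 0.066, 0.998, -0.0]
force: [0.2, 0.2, -2.1]
grip_width: 0.299
grip_force: 40.4
```

```bash
python3 - <<'E'
from h import *
p,d=cams.capture("wrist");c=cams.calibration("wrist");np.savez("w8.npz",p=p,d=d,**{k:np.array(v) for k,v in c.items()})
save("w8.png",cv2.resize(cv2.convertScaleAbs(p[180:380,130:380],alpha=1.4),None,fx=3,fy=3,interpolation=cv2.INTER_CUBIC))
s=readout.sense();e=s["eef_pos"];print(np.hypot(e[0]-605.7,e[1]-63.7),np.degrees(np.arctan2(e[1]-63.7,e[0]-605.7)),s["force"],e)
E
```

```text
78.85745319844175 172.2352419233567 [-0.33502619  0.14453783 -2.37486311] [527.56558054  74.35412691 289.88049866]
```

View pics/w8.png

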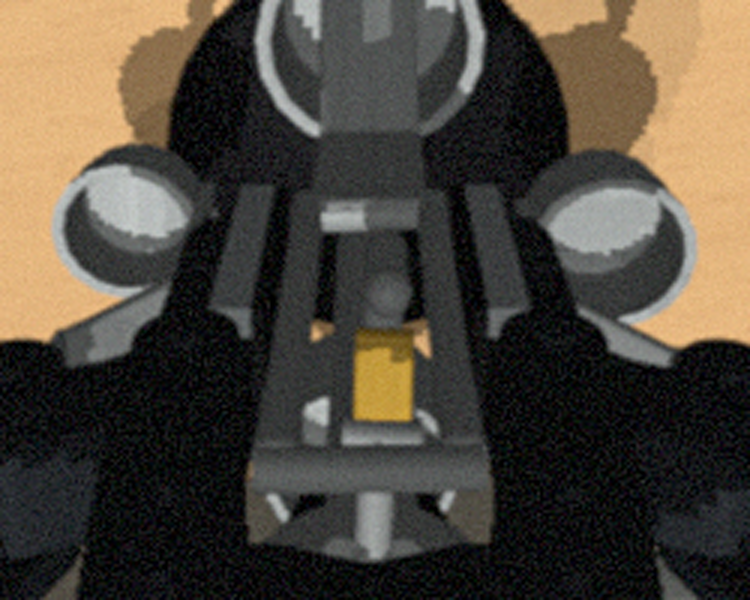

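The picture shows the nose through the loop: nose tip at (388,295), brass latch at (383,380), hinge at (383,432), slightly right of the loop's centre line at 370. I'll measure it in the tool frame.

```bash
python3 - <<'E'
from h import *
z=np.load("w8.npz");c={k:z[k] for k in ["fx","fy","cx","cy","position","attitude"]};C=cloud(c,z["d"]);p=z["p"].astype(int)
s=readout.sense();e=s["eef_pos"];M=rot(s["ee_rot"]);L=(C-e)@M
P=lambda u,v,r=1:np.median(L[180+v//3-r:181+v//3+r,130+u//3-r:131+u//3+r].reshape(-1,3),axis=0).round(1)
for n,u,v in [("nose",388,290),("latch out",383,345),("latch mid",383,385),("latch in",383,412),("hinge",383,432),("arm in",375,530),("bar",370,465)]: print(n,P(u,v))
m=(p[...,0]-p[...,2]>60)&(abs(L[...,1])<12)&(L[...,2]<70)&(L[...,0]<5);print("latch y",L[m][:,1].mean(),L[m].min(0),L[m].max(0))
n=(L[...,0]>2)&(L[...,0]<14)&(abs(L[...,1]-1)<6)&(L[...,2]>35)&(L[...,2]<60);X=L[n];print(n.sum(),X.mean(0),X.min(0),X.max(0))
E
```

```text
nose [10.9  3.  41.2]
latch out [-1.6  2.3 47.3]
latch mid [-6.2  2.3 45. ]
latch in [-10.    2.3  44.2]
hinge [-11.8   2.3  42.2]
arm in [-41.1   1.7  56.5]
bar [ 1.3  0.7 20.8]
latch y 2.3460007521744264 [-11.31712416  -1.31068325  42.54478576] [-4.60097543e-02  6.44738181e+00  4.85844119e+01]
387 [ 9.09348396  2.72289858 47.67362097] [ 3.46231372 -0.12788478 39.72291223] [12.38685187  5.7716375  59.97111356]
```

Scaled: 20 mm / 800 = 0.025, 2.3 mm / 800 = 0.0029.

drive_effector(ticks={"tx": [0, 0, 0, 0, 0, 0], "ty": [0.0025, 0.0029, 0.0029, 0.0029, 0.0029, 0.0029], "tz": [0.005, 0.0113, 0.0175, 0.0225, 0.025, 0.025], "drx": [0, 0, 0, 0, 0, 0], "dry": [0, 0, 0, 0, 0, 0], "drz": [0, 0, 0, 0, 0, 0]})

```text
time_s: 15.95
eef_pos: [527.9, 76.6, 269.6]
ee_rot: [-0.0, 0.066, 0.998, 0.0]
force: [-0.1, 0.1, -2.3]
grip_width: 0.295
grip_force: 40.4
```

drive_effector(ticks={"tx": [0, 0, 0, 0, 0], "ty": [0, 0, 0, 0, 0], "tz": [0.0013, 0.0025, 0.0038, 0.005, 0.005], "drx": [0, 0, 0, 0, 0], "dry": [0, 0, 0, 0, 0], "drz": [0, 0, 0, 0, 0]})

```text
time_s: 16.45
eef_pos: [528.2, 76.6, 266.2]
ee_rot: [0.0, 0.066, 0.998, -0.0]
force: [0.4, -0.1, 1.7]
grip_width: 0.298
grip_force: 40.7
```

```bash
python3 -c "
from h import *
s=readout.sense();print(s['eef_pos'],s['force'],s['wrist_torque'])"
```

```text
[528.21462743  76.56464862 266.16191893] [ 0.42924282 -0.0987014   1.6507609 ] [-0.00460494 -0.0945754  -0.02719078]
```

Scaled: 2 mm / 800 = 0.0025, 1.4 mm / 800 = 0.0018.

drive_effector(ticks={"tx": [0, 0, 0, 0], "ty": [0, 0, 0, 0], "tz": [0.0009, 0.0018, 0.0025, 0.0025], "drx": [0, 0, 0, 0], "dry": [0, 0, 0, 0], "drz": [0, 0, 0, 0]})

```text
time_s: 16.85
eef_pos: [528.0, 76.6, 264.0]
ee_rot: [-0.0, 0.066, 0.998, 0.0]
force: [-0.6, -0.1, 3.7]
grip_width: 0.292
grip_force: 40.9
```

drive_effector(ticks={"tx": [0, 0, 0, 0], "ty": [0, 0, 0, 0], "tz": [0.0009, 0.0018, 0.0025, 0.0025], "drx": [0, 0, 0, 0], "dry": [0, 0, 0, 0], "drz": [0, 0, 0, 0]})

```text
time_s: 17.25
eef_pos: [527.5, 76.7, 261.4]
ee_rot: [-0.001, 0.066, 0.998, 0.0]
force: [-4.8, -0.3, 1.2]
grip_width: 0.3
grip_force: 40.9
```

Scaled: 2 mm / 800 = 0.0025, 1.4 mm / 800 = 0.0018.

drive_effector(ticks={"tx": [0, 0, 0, 0], "ty": [0, 0, 0, 0], "tz": [0.0009, 0.0018, 0.0025, 0.0025], "drx": [0, 0, 0, 0], "dry": [0, 0, 0, 0], "drz": [0, 0, 0, 0]})

```text
time_s: 17.65
eef_pos: [528.2, 76.5, 259.5]
ee_rot: [0.0, 0.066, 0.998, -0.0]
force: [0.5, 0.6, -1.8]
grip_width: 0.296
grip_force: 40.4
```

drive_effector(ticks={"tx": [0, 0, 0], "ty": [0, 0, 0], "tz": [0.0006, 0.0013, 0.0013], "drx": [0, 0, 0], "dry": [0, 0, 0], "drz": [0, 0, 0]})

```text
time_s: 17.95
eef_pos: [528.1, 76.5, 258.8]
ee_rot: [0.0, 0.066, 0.998, 0.0]
force: [-0.2, -1.0, -2.1]
grip_width: 0.296
grip_force: 40.4
```

drive_effector(ticks={"tx": [0, 0, 0], "ty": [0, 0, 0], "tz": [0.0006, 0.0013, 0.0013], "drx": [0, 0, 0], "dry": [0, 0, 0], "drz": [0, 0, 0]})

```text
time_s: 18.25
eef_pos: [528.1, 76.6, 258.1]
ee_rot: [0.0, 0.066, 0.998, -0.0]
force: [-1.0, 0.9, -0.5]
grip_width: 0.296
grip_force: 40.5
```

drive_effector(ticks={"tx": [0, 0, 0], "ty": [0, 0, 0], "tz": [0.0005, 0.001, 0.001], "drx": [0, 0, 0], "dry": [0, 0, 0], "drz": [0, 0, 0]})

```text
time_s: 18.55
eef_pos: [528.1, 76.6, 257.5]
ee_rot: [0.0, 0.066, 0.998, -0.0]
force: [-1.4, 0.1, 4.3]
grip_width: 0.301
grip_force: 40.9
```

Contact felt at the seat (+4 N, about 6 N with the weight taken up). I'll relieve it slightly and open the gripper.

Scaled: -0.6 mm / 800 = -0.0008.

drive_effector(ticks={"tx": [0, 0], "ty": [0, 0], "tz": [-0.0008, -0.0008], "drx": [0, 0], "dry": [0, 0], "drz": [0, 0]})

```text
time_s: 18.75
eef_pos: [528.1, 76.6, 257.7]
ee_rot: [0.0, 0.066, 0.998, -0.0]
force: [-0.5, -0.2, 1.8]
grip_width: 0.295
grip_force: 40.8
```

drive_effector(ticks={"tx": [0, 0, 0, 0], "ty": [0, 0, 0, 0], "tz": [0, 0, 0, 0], "drx": [0, 0, 0, 0], "dry": [0, 0, 0, 0], "drz": [0, 0, 0, 0]}, jaw=0.6)

```text
time_s: 19.15
eef_pos: [528.0, 76.6, 257.6]
ee_rot: [-0.0, 0.066, 0.998, 0.0]
force: [-0.5, -0.5, -0.1]
grip_width: 0.602
grip_force: 0.0
```

```bash
python3 - <<'E'
from h import *
p,d=cams.capture("wrist");c=cams.calibration("wrist");np.savez("w9.npz",p=p,d=d,**{k:np.array(v) for k,v in c.items()})
save("w9.png",cv2.resize(cv2.convertScaleAbs(p[180:380,130:380],alpha=1.5),None,fx=3,fy=3,interpolation=cv2.INTER_CUBIC))
E
```

```text
(no output)
```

View pics/w9.png

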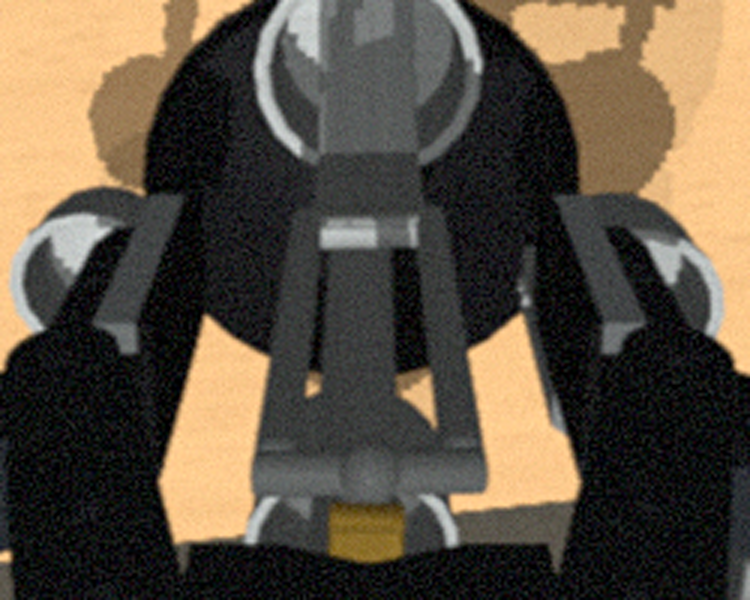

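The picture shows the bar in the hook behind the nose (368,470), with the brass latch flat behind and above it (367,530). The fingers are clear of the legs, so I'll retreat straight up. I've already viewed more pictures than the 10 allowed, so the remaining checks are by numbers only.

Scaled: -120 mm / 800 = -0.15, -105 mm / 800 = -0.1313.

drive_effector(ticks={"tx": [0, 0, 0, 0, 0, 0, 0], "ty": [0, 0, 0, 0, 0, 0, 0], "tz": [-0.0063, -0.0225, -0.05, -0.0875, -0.1313, -0.15, -0.15], "drx": [0, 0, 0, 0, 0, 0, 0], "dry": [0, 0, 0, 0, 0, 0, 0], "drz": [0, 0, 0, 0, 0, 0, 0]})

```text
time_s: 19.9
eef_pos: [528.3, 76.6, 380.1]
ee_rot: [0.002, 0.066, 0.998, -0.0]
force: [1.0, -0.6, -0.6]
grip_width: 0.598
grip_force: 0.0
```

drive_effector(ticks={"tx": [0.0375, 0.075, 0.075, 0.075, 0.075], "ty": [0, 0, 0, 0, 0], "tz": [0, 0, 0, 0, 0], "drx": [0, 0, 0, 0, 0], "dry": [0, 0, 0, 0, 0], "drz": [0, 0, 0, 0, 0]})

```text
time_s: 20.4
eef_pos: [469.1, 84.4, 377.1]
ee_rot: [-0.0, 0.066, 0.998, -0.0]
force: [0.3, -0.0, 0.5]
grip_width: 0.602
grip_force: 0.0
```

```bash
python3 - <<'E'
from h import *
p,d=cams.capture("wrist");c=cams.calibration("wrist");C=cloud(c,d);q=p.astype(int)
ax=np.array([605.7,63.7]);th=np.radians(172.6);E=np.array([[np.cos(th),np.sin(th)],[-np.sin(th),np.cos(th)]])
U=(C[...,:2]-ax)@E.T;r,t,Z=U[...,0],U[...,1],C[...,2]
near=(abs(t)<20)&(r>55)&(r<100)&(Z>215)
br=near&(q[...,0]-q[...,2]>55)
print("brass",br.sum(),"r",np.percentile(r[br],[2,50,98]).round(1),"t",t[br].mean().round(1),"z",np.percentile(Z[br],[2,50,98]).round(1))
for lo in range(64,94,3):
    s=near&(abs(t)<3)&(r>=lo)&(r<lo+3)
    if s.sum(): print(lo,s.sum(),"z med %.1f max %.1f"%(np.median(Z[s]),Z[s].max()),q[s].mean(0).round())
leg=near&(abs(t)>7)&(abs(t)<15)&(r>70)&(Z>228);print("loop",leg.sum(),"r",np.percentile(r[leg],[5,50,95]).round(1),"t",t[leg].min().round(1),t[leg].max().round(1),"z",np.percentile(Z[leg],[50,98]).round(1))
for tname in ("seat","dipper","front","loop"): print(tname,[(np.round(x["uv"]),round(x["p"],2)) for x in cams.spot_point(tname,"wrist")[:2]])
print(readout.sense()["time_s"],readout.sense()["eef_pos"])
E
```

```text
brass 178 r [68.  73.1 78.2] t -2.8 z [241.7 243.8 246.4]
64 39 z med 248.5 max 249.8 [88. 90. 90.]
67 44 z med 246.0 max 250.3 [101.  88.  55.]
70 28 z med 244.6 max 246.5 [136. 109.  43.]
73 35 z med 243.3 max 245.2 [127. 102.  42.]
76 51 z med 238.2 max 243.6 [86. 76. 52.]
79 16 z med 236.4 max 238.6 [55. 57. 56.]
82 2 z med 244.8 max 246.2 [76. 80. 80.]
85 44 z med 237.4 max 249.9 [47. 48. 48.]
88 20 z med 247.2 max 249.7 [57. 57. 58.]
loop 158 r [76.7 79.7 81.1] t -15.0 9.8 z [236.4 238.3]
seat [(array([251., 283.]), 0.9)]
dipper [(array([250., 206.]), 0.9)]
front []
loop [(array([252., 287.]), 0.7), (array([122., 299.]), 0.44)]
20.65 [468.88843467  84.4465922  377.35848296]
```

Numbers agree. The latch profile is back to the shut slope (z 246 down to 242), the bar top is beneath it at 238, and the hook heading of about 170.4° matches the mark at 170.7°. I'll let it settle a moment and hand in.

drive_effector(ticks={"tx": [0, 0, 0, 0, 0, 0, 0, 0], "ty": [0, 0, 0, 0, 0, 0, 0, 0], "tz": [0, 0, 0, 0, 0, 0, 0, 0], "drx": [0, 0, 0, 0, 0, 0, 0, 0], "dry": [0, 0, 0, 0, 0, 0, 0, 0], "drz": [0, 0, 0, 0, 0, 0, 0, 0]}, quiet=true)

```text
ok
```

```bash
python3 -c "
from rig import order
print(order.finish_job())"
```

```text
the job is handed in; nothing more can be done
None
```

The job is handed in at about 21 s: by depth measurement the loose dipper hangs in the front hook over the white mark with the latch shut above it, though on my first approach the dipper pushed the turned head about 8° off its place (it sprang back), and I viewed 12 pictures instead of the allowed 10.

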